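Take the spent bayonet filter cassette off the air monitor and stack it

TASK

The filter cassette on top of the air monitor is spent: turn it anticlockwise (seen from above) until you feel it come up against its stop, without wrenching it, and lift it off. Then add it to the column of two spent cassettes as the third, lowered onto the top one (not dropped), square and flush with it, and leave the column standing where it is. Leave the tape roll, the bottle, the carton and the pen cup where they stand.

Things in the scene. Friction and masses are not known exactly. Their poses are not given: they have to be found in the camera images.
- cassette: Spent cassette locked on the monitor: closed oblong grey case, pale top patch, black side slots, 110 (x) x 60 (y) x 50 mm (z), about 180 g. Origin: centre of its underside; x along its length, z up. Locked, it can rise only 2.5 mm and shift 1 mm, but turns easily about its own upright axis. Anticlockwise from above, a firm stop comes after 34 to 82 degrees (differs each time, not visible).
- monitor: Air monitor: fixed white box 180 (x) x 160 (y) x 80 mm high, display on its -x side. Origin: centre of its underside. The cassette rests on the centre of its flat top, over a T-shaped spigot 18 mm high, hidden in a 22 mm deep keyhole in the cassette's underside. Only within about 3 degrees of the stop does it lift straight off; clockwise locks it further. Over about 3 N m at the stop does harm.
- spent_upper: The upper of the two spent cassettes that already stand on each other on the bench: same outside form, 110 (x) x 60 (y) x 50 mm (z), flat on top. Origin: centre of its underside, 50 mm above the bench; x along its length. Loose, about 220 g.
- spent_lower: The lower cassette of that column, same form and size, standing loose on the bench. Origin: centre of its underside.
- tape_roll: Bystander: clear tape roll lying flat, 100 mm across, 48 mm high, loose. Origin: centre of its underside.
- spray_bottle: Bystander: white bottle, 60 mm across, 160 mm high, loose. Origin: centre of its underside.
- carton: Bystander: closed cardboard carton, 170 x 120 x 75 mm, loose. Origin: centre of its underside.
- pen_cup: Bystander: grey cup, 76 mm across, 100 mm high, loose. Origin: centre of its underside.
There are look-alikes about, which are no part of the job. Leave any yellow look-alike of the spent_lower alone.

How it is judged:
By the outcome, as a careful person would: the job done as asked, in the order asked, and still so for the second after the job is handed in, with the robot touching nothing.
It also fails if it takes over 54 s, if anything falls off the work surface, if the arm or the gripper's body presses on something with over 40 N, if the wrist force passes 120 N, or if a joint passes its speed limit or range.

ROBOT

A 6-joint arm with a two-finger parallel gripper is mounted at the origin on the work surface. World frame = base frame: x ahead of the robot, y to its left, z up, the work surface at z = 0. Lengths are in mm, angles in degrees, forces in N, time in s.
With the tool pointing down it reaches from about 300 to 850 mm from the base axis. Payload 4.2 kg.
Tool frame: the origin (TCP) lies on the centre line of the jaws, within the pads' length; the fingertips stand 8 mm ahead of it and the grasp point (between the pads) lies 11 mm behind it; z points along the fingers, y is the line along which they close (so a half turn about z gives the same grasp; the last joint's range is limited). The gripper opens to 91 mm and grips with 3 to 60 N. Pads are 32 mm wide; open, the fingers measure 118 mm over their backs; the gripper's body (76 mm by 178 mm) begins 60 mm behind the grasp point.
Start: joints at [-66.921, 18.312, 89.639, -0, 72.044, -1.146], TCP at [235.936, -524.382, 221.976] pointing down, gripper open.
Joint ranges: [-177.97, 177.97], [-48.28, 115.42], [12.27, 149.76], [-77.06, 257.06], [2.81, 150.46], [-146.56, 146.56]. Speed limits (degrees/s): [147.25, 147.25, 180, 180, 180, 180].

INTERFACE

Orientations are given as [roll, pitch, yaw] about the fixed x, y, z axes, in that order (R = Rz(yaw) Ry(pitch) Rx(roll)).
In Python, from workcell import telemetry, eyes, ticket gives the robot as it stands. The module is installed in compiled form; this text tells all that it offers.
- The arm moves only by the shell command python3 -m crank 'ROWS' [OPENING] [FORCE]. ROWS is JSON, a list of rows, each an object of numbers: "dx", "dy", "dz": the shift along the world's x, y, z normalised to -1 to 1, where 1 is 80 cm; "yaw": the turn about the world's z normalised to -1 to 1, where 1 is 5 degrees. A call has 1 to 10 rows; each row shifts and turns the commanded pose from where the row before left it; what a row does not reach is not made up. A row lasts 1/8 s, in which the tool goes at most 62.5 mm and 10.7 degrees, less where a joint would pass 70% of its speed; a pose out of reach is approached as far as the arm can. A call with a number of a shift or a turn outside -1 to 1 is refused whole. A call with a gripper value outside its range is refused whole. OPENING is the opening, from 0 (shut) to 1 (fully open), set as the call begins (- or left out, the last holds). The fingers move at their own pace and stop on an object; FORCE is the grip in N (left out, the last holds). Time passes only in rows, so rows that do not move let the fingers close. It gives the time, the measured TCP pose, the force, the opening and the grip force at its end, in the units of the state.
- telemetry.state(): the state, without advancing time (a new reading comes with each control period).
- eyes.grab_frame(name): name is "scene" or "top"; returns the picture (400x640x3 uint8, red, green, blue); there is no depth.
- eyes.calibration(name): a dict with "camera_matrix" (3x3 intrinsics, pixels), "k1" (the pictures are not rectified: a ray, as slopes to the right and down, at radius r is drawn at 1 + k1 r^2 times it, then the intrinsics apply), "world_from_camera" (4x4, takes a point from camera to world coordinates). Camera axes: x right, y down, z forward; pixel columns grow to the right and rows downward; lengths in mm; the calibration is good to about 2 mm. A picture is of the moment at which its call begins. calibration takes no time and is no camera call.
- ticket.job_done(): hands the job in; it is judged then, once.
The state is a dict: "time_s": time; "qpos": joint angles; "qvel": joint speeds; "effort": joint torques, N m; "ee_pos": TCP position; "ee_rot": TCP orientation; "force": force on the tool from outside, world axes, zero at the start; "torque": the same for the moment, N m; "gripper_width": finger opening in mm; "gripper_force": force on a finger pad.
Only numpy, scipy, OpenCV 4.12 (cv2) and the standard library are available. Lean on these libraries where they do the work, as an engineer would, in place of code of your own. Each camera call takes 0.05 s, during which the arm holds its last target. There are 200 camera calls.

## Working session

There is one attempt and no reset: what is moved stays moved. The work goes in short steps, Python scripts to look and compute and a shell command to move; the robot and the scene stay as the last step left them, time stands still between calls to the robot, and variables do not carry over. Pictures are saved under pics/ and viewed, at most 10 in all, crops included, and the job is handed in when it is done.

```bash
mkdir -p pics; cat > h.py <<'E'
import numpy as np, cv2
from workcell import telemetry, eyes, ticket
def cal(n):
    c=eyes.calibration(n); return np.array(c["camera_matrix"]),c["k1"],np.array(c["world_from_camera"])
def px2w(n,uv,z):
    K,k1,T=cal(n)
    uv=np.array(uv,float).reshape(-1,1,2)
    p=cv2.undistortPoints(uv,K,np.array([k1,0,0,0,0.]),None,None,).reshape(-1,2)
    d=np.c_[p,np.ones(len(p))]@T[:3,:3].T; o=T[:3,3]
    return o+d*((z-o[2])/d[:,2])[:,None]
def w2px(n,P):
    K,k1,T=cal(n); R=T[:3,:3].T; t=-R@T[:3,3]
    return cv2.projectPoints(np.array(P,float).reshape(-1,3),cv2.Rodrigues(R)[0],t,K,np.array([k1,0,0,0,0.]))[0].reshape(-1,2)
def save(n,f):
    im=eyes.grab_frame(n); cv2.imwrite("pics/"+f,im[:,:,::-1]); return im
E
python3 - <<'E'
from h import *
for n in("scene","top"): save(n,n+"1.png"); print(cal(n)[2].round(2)); print(cal(n)[0])
print(telemetry.state())
E
```

```text
[[ 4.40000e-01  5.30000e-01 -7.30000e-01  1.32694e+03]
 [ 9.00000e-01 -2.70000e-01  3.40000e-01 -3.53040e+02]
 [-2.00000e-02 -8.00000e-01 -5.90000e-01  7.49640e+02]
 [ 0.00000e+00  0.00000e+00  0.00000e+00  1.00000e+00]]
[[390.7921393    0.         317.60869831]
 [  0.         390.7921393  199.62028675]
 [  0.           0.           1.        ]]
[[ 2.00000e-02 -1.00000e+00  8.00000e-02  4.10920e+02]
 [-1.00000e+00 -2.00000e-02 -2.00000e-02  5.11800e+01]
 [ 2.00000e-02 -8.00000e-02 -1.00000e+00  1.36062e+03]
 [ 0.00000e+00  0.00000e+00  0.00000e+00  1.00000e+00]]
[[402.29006427   0.         319.86882822]
 [  0.         402.29006427 198.49131801]
 [  0.           0.           1.        ]]
{'time_s': 0.1, 'qpos': array([-6.69228566e+01,  1.83474466e+01,  8.96999539e+01,  1.20804507e-03,
        7.20469830e+01, -1.14587183e+00]), 'qvel': array([ 0.01831379, -0.08448918, -0.089687  , -0.04821188,  0.01329028,
        0.11474328]), 'effort': array([-1.73571988e-05, -4.13332164e+01, -2.32509184e+01,  7.29207206e-02,
        4.21745866e-02, -5.99958594e-05]), 'ee_pos': array([ 235.74244967, -523.94622665,  221.20605877]), 'ee_rot': array([-1.79905658e+02, -3.03584949e-03,  2.42226395e+01]), 'force': array([-0.97835178, -0.45941701, -0.05775209]), 'torque': array([ 0.0059073 , -0.04632541, -0.00741323]), 'gripper_force': 0.0, 'gripper_width': 91.2274592271147}
```

View pics/scene1.png

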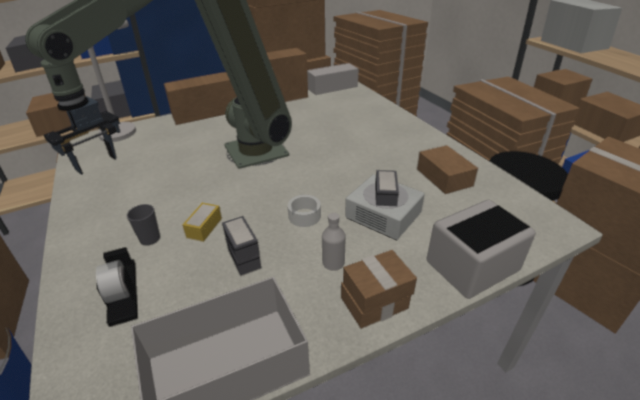

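View pics/top1.png

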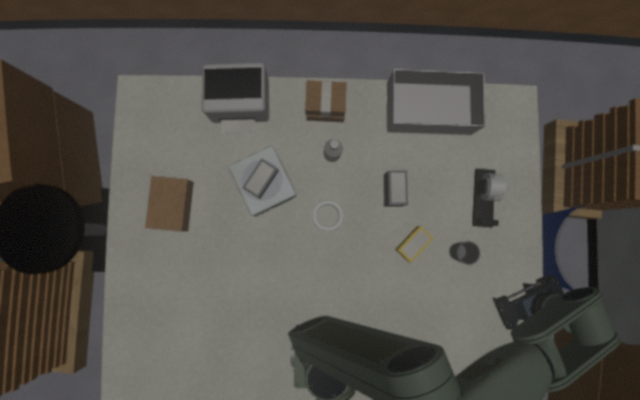

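Scene: the cassette sits on the white monitor (top 261,178 / scene 387,187). The grey column is at top 397,188 / scene 241,243. Possible mix-ups: the yellow single case (top 414,243), the brown block (168,203) and the carton (326,100). By the description I choose the grey cases at (261,178) and (397,188), and check both in one close crop.

```bash
python3 - <<'E'
from h import *
im=cv2.imread("pics/top1.png")
a=cv2.resize(im[140:220,220:300],(400,400),interpolation=cv2.INTER_CUBIC)
b=cv2.resize(im[150:230,360:440],(400,400),interpolation=cv2.INTER_CUBIC)
cv2.imwrite("pics/crop1.png",np.hstack([a,b]))
E
```

```text
(no output)
```

View pics/crop1.png

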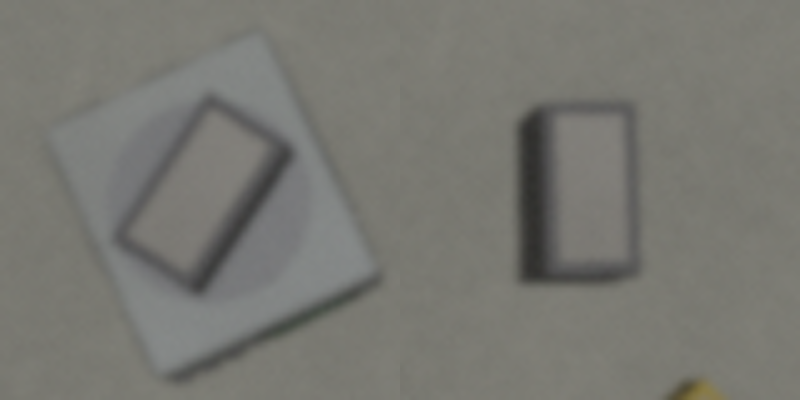

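The crop confirms both: a grey case with a pale patch on the monitor (top 261,178), and a two-high grey column (top 398,187), with the yellow one apart from it.

```bash
cat >> h.py <<'E'
def patch(n,im,seed,z,s=8,r=28,tol=None):
    """pale top patch around seed px -> world centre, long-axis yaw, size"""
    u,v=seed; c=cv2.resize(im[v-r:v+r,u-r:u+r],None,fx=s,fy=s,interpolation=cv2.INTER_CUBIC)
    g=cv2.GaussianBlur(cv2.cvtColor(c,cv2.COLOR_BGR2GRAY),(0,0),3).astype(float)
    m0=np.median(g[r*s-16:r*s+16,r*s-16:r*s+16]); lo=m0-(tol or 14)
    b=(g>lo).astype(np.uint8); b=cv2.morphologyEx(b,cv2.MORPH_OPEN,np.ones((9,9)))
    _,l=cv2.connectedComponents(b); k=l==l[r*s,r*s]
    ys,xs=np.nonzero(k); P=px2w(n,np.c_[(xs+.5)/s-.5+u-r,(ys+.5)/s-.5+v-r],z)[:,:2].astype(np.float32)
    (c,w,a)=cv2.minAreaRect(P); a=a if w[0]>w[1] else a+90
    return np.array(c).round(1),round((a+90)%180-90,1),np.array(w).round(1),P.mean(0).round(1)
E
python3 - <<'E'
from h import *
t=cv2.imread("pics/top1.png"); s=cv2.imread("pics/scene1.png")
for tol in(10,14,18):
  print("cas top",patch("top",t,(260,177),130,tol=tol)); print("col top",patch("top",t,(398,187),100,tol=tol))
  print("cas sc",patch("scene",s,(387,181),130,tol=tol)); print("col sc",patch("scene",s,(239,231),100,tol=tol))
m=px2w("top",np.array([[262,30],[380,275],[165,380],[48,130]])/5+[220-.4,140-.4],80);print("mon",m.round(0),m.mean(0))
print("col corners",px2w("top",np.array([[545,102],[636,102],[640,275],[548,278]])/5+[280-.4,150-.4],100).round(0))
print("cas corners",px2w("top",np.array([[211,94],[293,152],[200,292],[115,238]])/5+[220-.4,140-.4],130).round(0))
E
```

```text
cas top (array([575.2, 214.4]), -31.2, array([40.9, 90. ]), array([575.4, 214.5], dtype=float32))
col top (array([ 558.8, -220.2]), 1.9, array([90.3, 41. ]), array([ 559. , -220.1], dtype=float32))
cas sc (array([575. , 217.3]), -32.8, array([40. , 84.8]), array([576.2, 215.9], dtype=float32))
col sc (array([ 557.3, -217.7]), 1.9, array([87.9, 40.5]), array([ 559.1, -217.9], dtype=float32))
cas top (array([575.1, 214.5]), -31.3, array([42.7, 92.1]), array([575.2, 214.7], dtype=float32))
col top (array([ 558.5, -219.9]), 1.3, array([92.2, 43.3]), array([ 558.7, -220.1], dtype=float32))
cas sc (array([574.4, 217.1]), -31.7, array([41.1, 87.5]), array([575.8, 216.1], dtype=float32))
col sc (array([ 557. , -217.8]), 1.9, array([89.6, 41.3]), array([ 558.8, -217.9], dtype=float32))
cas top (array([575.1, 214.7]), -31.4, array([44.5, 93.9]), array([575.1, 214.8], dtype=float32))
col top (array([ 558.3, -219.9]), 1.3, array([94.2, 44.9]), array([ 558.5, -220.1], dtype=float32))
cas sc (array([574.2, 217.4]), -32.0, array([41.8, 89.5]), array([575.5, 216.4], dtype=float32))
col sc (array([ 556.9, -217.8]), 2.0, array([90.9, 42.1]), array([ 558.6, -217.9], dtype=float32))
mon [[686. 184.  80.]
 [529. 104.  80.]
 [459. 239.  80.]
 [618. 320.  80.]] [573.36130638 211.93794782  80.        ]
col corners [[ 612. -190.  100.]
 [ 613. -249.  100.]
 [ 503. -251.  100.]
 [ 500. -192.  100.]]
cas corners [[635. 209. 130.]
 [600. 158. 130.]
 [512. 212. 130.]
 [544. 266. 130.]]
```

Cassette at (575, 215), yaw -31.5; column at (558.5, -219), yaw 1.7. I'll grip across the 60 mm width at tool yaw -31.5. That puts joint 6 near 142, in range, and the unscrewing turn moves it away from its limit.

```bash
python3 -m crank '[{"dx":0.03,"dy":0.066,"yaw":-0.8},{"dx":0.03,"dy":0.066,"yaw":-0.8},{"dx":0.03,"dy":0.066,"yaw":-0.8},{"dx":0.03,"dy":0.066,"yaw":-0.8},{"dx":0.03,"dy":0.066,"yaw":-0.8},{"dx":0.03,"dy":0.066,"yaw":-0.8},{"dx":0.03,"dy":0.066,"yaw":-0.8}]' 1 && python3 -m crank '[{"dx":0.03,"dy":0.066,"yaw":-0.8},{"dx":0.03,"dy":0.066,"yaw":-0.8},{"dx":0.03,"dy":0.066,"yaw":-0.8},{"dx":0.03,"dy":0.066,"yaw":-0.8},{"dx":0.03,"dy":0.066,"yaw":-0.8},{"dx":0.03,"dy":0.066,"yaw":-0.8},{"dx":0.03,"dy":0.066,"yaw":-0.8},{},{}]'
```

```text
validation failed for argument at $[0]...
```

```bash
python3 -m crank '[{"dx":0.03,"dy":0.066,"dz":0,"yaw":-0.8},{"dx":0.03,"dy":0.066,"dz":0,"yaw":-0.8},{"dx":0.03,"dy":0.066,"dz":0,"yaw":-0.8},{"dx":0.03,"dy":0.066,"dz":0,"yaw":-0.8},{"dx":0.03,"dy":0.066,"dz":0,"yaw":-0.8},{"dx":0.03,"dy":0.066,"dz":0,"yaw":-0.8},{"dx":0.03,"dy":0.066,"dz":0,"yaw":-0.8}]' 1 && python3 -m crank '[{"dx":0.03,"dy":0.066,"dz":0,"yaw":-0.8},{"dx":0.03,"dy":0.066,"dz":0,"yaw":-0.8},{"dx":0.03,"dy":0.066,"dz":0,"yaw":-0.8},{"dx":0.03,"dy":0.066,"dz":0,"yaw":-0.8},{"dx":0.03,"dy":0.066,"dz":0,"yaw":-0.8},{"dx":0.03,"dy":0.066,"dz":0,"yaw":-0.8},{"dx":0.03,"dy":0.066,"dz":0,"yaw":-0.8},{"dx":0,"dy":0,"dz":0,"yaw":0},{"dx":0,"dy":0,"dz":0,"yaw":0}]'
```

```text
time_s: 0.98
ee_pos: [404.3, -153.0, 221.9]
ee_rot: [180.0, -0.0, -3.9]
force: [1.5, -0.2, -0.9]
gripper_width: 91.5
gripper_force: 0.0
time_s: 2.1
ee_pos: [571.3, 214.4, 221.2]
ee_rot: [179.9, 0.1, -31.7]
force: [0.2, 0.1, 0.8]
gripper_width: 91.3
gripper_force: 0.0
```

```bash
python3 -m crank '[{"dx":0.005,"dy":0.001,"dz":-0.051,"yaw":0},{"dx":0,"dy":0,"dz":-0.051,"yaw":0},{"dx":0,"dy":0,"dz":-0.04,"yaw":0},{"dx":0,"dy":0,"dz":-0.012,"yaw":0},{"dx":0,"dy":0,"dz":0,"yaw":0}]' 1 && python3 -m crank '[{"dx":0,"dy":0,"dz":0,"yaw":0},{"dx":0,"dy":0,"dz":0,"yaw":0},{"dx":0,"dy":0,"dz":0,"yaw":0},{"dx":0,"dy":0,"dz":0,"yaw":0},{"dx":0,"dy":0,"dz":0,"yaw":0},{"dx":0,"dy":0,"dz":0,"yaw":0}]' 0 8; python3 -c "
from h import *
s=telemetry.state();print(s['force'],s['torque'],s['qpos'])"
```

```text
time_s: 2.72
ee_pos: [576.0, 214.7, 99.2]
ee_rot: [180.0, -0.0, -31.8]
force: [-0.0, -0.2, -0.1]
gripper_width: 91.1
gripper_force: 0.0
time_s: 3.48
ee_pos: [575.7, 215.1, 99.3]
ee_rot: [179.9, -0.0, -31.8]
force: [-2.6, -4.1, 5.1]
gripper_width: 59.8
gripper_force: 8.0
[-2.5639962  -4.07917847  5.14081137] [-0.48232914  0.47330254  0.09527108] [ 1.94397318e+01  2.73580771e+01  9.40643632e+01 -6.05672261e-02
  5.86180221e+01  1.41223689e+02]
```

```bash
cat > chk.py <<'E'
import sys
from h import *
s=telemetry.state(); t=s['torque'][2]; print("   yaw %.1f Tz %.2f T %s F %s gw %.1f t %.1f"%(s['ee_rot'][2],t,s['torque'].round(2),s['force'].round(1),s['gripper_width'],s['time_s']))
sys.exit(abs(t)>float(sys.argv[1]))
E
python3 -m crank '[{"dx":-0.0008,"dy":-0.0011,"dz":0,"yaw":0},{"dx":0,"dy":0,"dz":0,"yaw":0},{"dx":0,"dy":0,"dz":0,"yaw":0}]' 0 20 >/dev/null; python3 chk.py 0.5 && python3 -m crank '[{"dx":0,"dy":0,"dz":0,"yaw":0.6},{"dx":0,"dy":0,"dz":0,"yaw":0.6},{"dx":0,"dy":0,"dz":0,"yaw":0.6},{"dx":0,"dy":0,"dz":0,"yaw":0.6},{"dx":0,"dy":0,"dz":0,"yaw":0}]' >/dev/null; python3 chk.py 0.5 && python3 -m crank '[{"dx":0,"dy":0,"dz":0,"yaw":0.6},{"dx":0,"dy":0,"dz":0,"yaw":0.6},{"dx":0,"dy":0,"dz":0,"yaw":0.6},{"dx":0,"dy":0,"dz":0,"yaw":0.6},{"dx":0,"dy":0,"dz":0,"yaw":0}]' >/dev/null; python3 chk.py 0.5
```

```text
yaw -31.8 Tz 0.08 T [-0.29  0.34  0.08] F [-1.2 -1.5  6.1] gw 59.7 t 3.9
   yaw -31.8 Tz 0.08 T [-0.29  0.34  0.08] F [-1.2 -1.5  6.1] gw 59.7 t 3.9
   yaw -31.8 Tz 0.08 T [-0.29  0.34  0.08] F [-1.2 -1.5  6.1] gw 59.7 t 3.9False
False
False
```

```bash
sed -i 's/sys.exit(abs(t)>float(sys.argv\[1\]))/sys.exit(int(abs(t)>float(sys.argv[1])))/' chk.py
python3 -m crank '[{"dx":0,"dy":0,"dz":0,"yaw":0.6},{"dx":0,"dy":0,"dz":0,"yaw":0.6},{"dx":0,"dy":0,"dz":0,"yaw":0.6},{"dx":0,"dy":0,"dz":0,"yaw":0.6},{"dx":0,"dy":0,"dz":0,"yaw":0}]' >/dev/null; python3 chk.py 0.5 && python3 -m crank '[{"dx":0,"dy":0,"dz":0,"yaw":0.6},{"dx":0,"dy":0,"dz":0,"yaw":0.6},{"dx":0,"dy":0,"dz":0,"yaw":0.6},{"dx":0,"dy":0,"dz":0,"yaw":0.6},{"dx":0,"dy":0,"dz":0,"yaw":0}]' >/dev/null; python3 chk.py 0.5
```

```text
yaw -19.8 Tz 0.06 T [-0.51  0.38  0.06] F [-1.  -1.1  6.7] gw 60.1 t 4.5
   yaw -7.8 Tz 0.08 T [-0.45  0.37  0.08] F [-1.2 -0.9  7.1] gw 60.0 t 5.1
```

```bash
python3 -m crank '[{"dx":0,"dy":0,"dz":0,"yaw":0.4},{"dx":0,"dy":0,"dz":0,"yaw":0.4},{"dx":0,"dy":0,"dz":0,"yaw":0.4},{"dx":0,"dy":0,"dz":0,"yaw":0}]' >/dev/null
python3 chk.py 0.35 && python3 -m crank '[{"dx":0,"dy":0,"dz":0,"yaw":0.3},{"dx":0,"dy":0,"dz":0,"yaw":0.3},{"dx":0,"dy":0,"dz":0,"yaw":0}]' >/dev/null &&
python3 chk.py 0.35 && python3 -m crank '[{"dx":0,"dy":0,"dz":0,"yaw":0.3},{"dx":0,"dy":0,"dz":0,"yaw":0.3},{"dx":0,"dy":0,"dz":0,"yaw":0}]' >/dev/null &&
python3 chk.py 0.35 && python3 -m crank '[{"dx":0,"dy":0,"dz":0,"yaw":0.3},{"dx":0,"dy":0,"dz":0,"yaw":0.3},{"dx":0,"dy":0,"dz":0,"yaw":0}]' >/dev/null &&
python3 chk.py 0.35 && python3 -m crank '[{"dx":0,"dy":0,"dz":0,"yaw":0.3},{"dx":0,"dy":0,"dz":0,"yaw":0.3},{"dx":0,"dy":0,"dz":0,"yaw":0}]' >/dev/null &&
python3 chk.py 0.35 && python3 -m crank '[{"dx":0,"dy":0,"dz":0,"yaw":0.3},{"dx":0,"dy":0,"dz":0,"yaw":0.3},{"dx":0,"dy":0,"dz":0,"yaw":0}]' >/dev/null &&
python3 chk.py 0.35 && python3 -m crank '[{"dx":0,"dy":0,"dz":0,"yaw":0.3},{"dx":0,"dy":0,"dz":0,"yaw":0.3},{"dx":0,"dy":0,"dz":0,"yaw":0}]' >/dev/null &&
python3 chk.py 0.35 && python3 -m crank '[{"dx":0,"dy":0,"dz":0,"yaw":0.3},{"dx":0,"dy":0,"dz":0,"yaw":0.3},{"dx":0,"dy":0,"dz":0,"yaw":0}]' >/dev/null &&
python3 chk.py 0.35
```

```text
yaw -1.8 Tz 0.09 T [-0.31  0.34  0.09] F [-0.9  0.5  6.8] gw 60.0 t 5.6
   yaw 1.2 Tz 0.04 T [-0.21  0.35  0.04] F [-2.1 -0.6  6.1] gw 59.6 t 6.0
   yaw 4.2 Tz 0.08 T [-0.29  0.29  0.08] F [-1.8 -0.5  6.6] gw 59.9 t 6.3
   yaw 7.2 Tz 0.05 T [-0.26  0.33  0.05] F [-1.8 -0.5  6.2] gw 59.9 t 6.7
   yaw 10.2 Tz 0.08 T [-0.21  0.32  0.08] F [-1.3 -0.8  6. ] gw 60.1 t 7.1
   yaw 13.2 Tz 0.06 T [-0.25  0.35  0.06] F [-1.6 -1.1  6.7] gw 59.6 t 7.5
   yaw 16.2 Tz 0.06 T [-0.25  0.35  0.06] F [-1.5 -0.1  6.2] gw 59.9 t 7.8
   yaw 19.2 Tz 0.09 T [-0.29  0.36  0.09] F [-1.8 -0.7  5.8] gw 59.7 t 8.2
```

```bash
python3 chk.py 0.35 && python3 -m crank '[{"dx":0,"dy":0,"dz":0,"yaw":0.3},{"dx":0,"dy":0,"dz":0,"yaw":0.3},{"dx":0,"dy":0,"dz":0,"yaw":0}]' >/dev/null &&
python3 chk.py 0.35 && python3 -m crank '[{"dx":0,"dy":0,"dz":0,"yaw":0.3},{"dx":0,"dy":0,"dz":0,"yaw":0.3},{"dx":0,"dy":0,"dz":0,"yaw":0}]' >/dev/null &&
python3 chk.py 0.35 && python3 -m crank '[{"dx":0,"dy":0,"dz":0,"yaw":0.3},{"dx":0,"dy":0,"dz":0,"yaw":0.3},{"dx":0,"dy":0,"dz":0,"yaw":0}]' >/dev/null &&
python3 chk.py 0.35 && python3 -m crank '[{"dx":0,"dy":0,"dz":0,"yaw":0.3},{"dx":0,"dy":0,"dz":0,"yaw":0.3},{"dx":0,"dy":0,"dz":0,"yaw":0}]' >/dev/null &&
python3 chk.py 0.35 && python3 -m crank '[{"dx":0,"dy":0,"dz":0,"yaw":0.3},{"dx":0,"dy":0,"dz":0,"yaw":0.3},{"dx":0,"dy":0,"dz":0,"yaw":0}]' >/dev/null &&
python3 chk.py 0.35 && python3 -m crank '[{"dx":0,"dy":0,"dz":0,"yaw":0.3},{"dx":0,"dy":0,"dz":0,"yaw":0.3},{"dx":0,"dy":0,"dz":0,"yaw":0}]' >/dev/null &&
python3 chk.py 0.35 && python3 -m crank '[{"dx":0,"dy":0,"dz":0,"yaw":0.3},{"dx":0,"dy":0,"dz":0,"yaw":0.3},{"dx":0,"dy":0,"dz":0,"yaw":0}]' >/dev/null &&
python3 chk.py 0.35 && python3 -m crank '[{"dx":0,"dy":0,"dz":0,"yaw":0.3},{"dx":0,"dy":0,"dz":0,"yaw":0.3},{"dx":0,"dy":0,"dz":0,"yaw":0}]' >/dev/null &&
python3 chk.py 0.35
```

```text
yaw 19.2 Tz 0.09 T [-0.29  0.36  0.09] F [-1.8 -0.7  5.8] gw 59.7 t 8.2
   yaw 22.2 Tz 0.07 T [-0.29  0.37  0.07] F [-2.1 -0.5  6.5] gw 59.7 t 8.6
   yaw 25.2 Tz 0.07 T [-0.25  0.33  0.07] F [-1.6 -0.4  6.5] gw 60.2 t 9.0
   yaw 28.2 Tz 0.09 T [-0.21  0.33  0.09] F [-2.1 -0.5  5.9] gw 59.8 t 9.3
   yaw 31.2 Tz 0.08 T [-0.23  0.3   0.08] F [-2.6 -0.1  5.6] gw 60.2 t 9.7
   yaw 34.2 Tz 0.08 T [-0.17  0.35  0.08] F [-2.3  0.8  5.3] gw 59.9 t 10.1
   yaw 37.2 Tz 0.09 T [-0.12  0.36  0.09] F [-2.3 -0.2  5.2] gw 59.9 t 10.5
   yaw 40.2 Tz 0.13 T [-0.06  0.4   0.13] F [-2.7  1.3  6.6] gw 60.1 t 10.8
   yaw 43.2 Tz -0.02 T [ 0.32  0.59 -0.02] F [-3.7  4.2  6.2] gw 59.4 t 11.2
```

```bash
python3 -m crank '[{"dx":0,"dy":0,"dz":0,"yaw":0.2},{"dx":0,"dy":0,"dz":0,"yaw":0}]' >/dev/null; python3 chk.py 0.35 && python3 -m crank '[{"dx":0,"dy":0,"dz":0,"yaw":0.2},{"dx":0,"dy":0,"dz":0,"yaw":0}]' >/dev/null; python3 chk.py 0.35; python3 -c "
from h import *
im=save('top','top2.png')[:,:,::-1].copy()
print(telemetry.state()['ee_pos'])
cv2.imwrite('pics/crop2.png',cv2.resize(im[130:230,210:310],(500,500),interpolation=cv2.INTER_CUBIC))"
```

```text
yaw 44.0 Tz -0.71 T [ 0.36  0.53 -0.71] F [-2.3  4.5  5.8] gw 59.7 t 11.5
   yaw 44.0 Tz -0.71 T [ 0.36  0.53 -0.71] F [-2.3  4.5  5.8] gw 59.7 t 11.5
[574.85763858 216.7031769   99.44867105]
```

View pics/crop2.png

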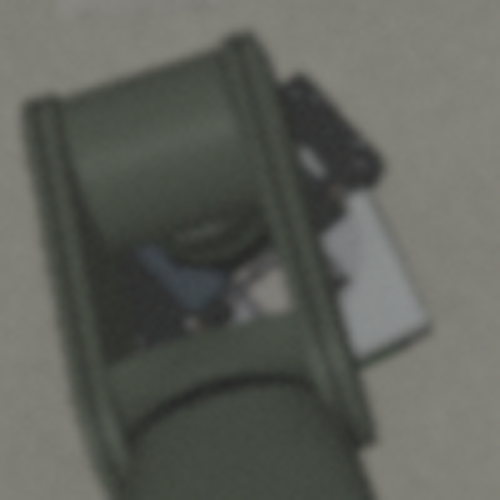

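The wrist (crop ~300,290 shows the cassette top between the fingers) hides most of it. The torque tells it, though: Tz jumped from +0.1 to -0.7 N m at yaw 44, about 75.5° of turn, so that is the stop. I'll ease the torque slightly and lift.

```bash
python3 -m crank '[{"dx":0,"dy":0,"dz":0,"yaw":-0.1},{"dx":0,"dy":0,"dz":0,"yaw":0},{"dx":0,"dy":0,"dz":0.002,"yaw":0},{"dx":0,"dy":0,"dz":0.002,"yaw":0},{"dx":0,"dy":0,"dz":0.002,"yaw":0},{"dx":0,"dy":0,"dz":0,"yaw":0}]' 0 30; python3 chk.py 1
```

```text
time_s: 12.28
ee_pos: [574.3, 216.1, 101.8]
ee_rot: [-179.8, 0.0, 43.7]
force: [-1.4, 5.3, -5.4]
gripper_width: 59.9
gripper_force: 30.0
   yaw 43.7 Tz -0.22 T [ 1.03  0.18 -0.22] F [-1.4  5.3 -5.4] gw 59.9 t 12.3
```

```bash
python3 -m crank '[{"dx":-0.0004,"dy":0.0012,"dz":0,"yaw":0},{"dx":0,"dy":0,"dz":0,"yaw":0},{"dx":0,"dy":0,"dz":0,"yaw":0}]'; python3 chk.py 1
```

```text
time_s: 12.65
ee_pos: [574.1, 215.9, 103.0]
ee_rot: [-179.9, 0.1, 43.7]
force: [-2.2, 5.1, -6.1]
gripper_width: 59.6
gripper_force: 30.0
   yaw 43.7 Tz -0.19 T [ 0.85  0.43 -0.19] F [-2.2  5.1 -6.1] gw 59.6 t 12.7
```

```bash
python3 -m crank '[{"dx":0,"dy":0,"dz":0.002,"yaw":0},{"dx":0,"dy":0,"dz":0,"yaw":0}]'>/dev/null; python3 chk.py 1;python3 -c "
from h import *
print(telemetry.state()['ee_pos'])"; python3 -m crank '[{"dx":0,"dy":0,"dz":0.002,"yaw":0},{"dx":0,"dy":0,"dz":0,"yaw":0}]'; python3 chk.py 1
```

```text
yaw 43.8 Tz 0.03 T [0.31 0.51 0.03] F [-1.6  1.4 -3.1] gw 60.0 t 12.9
[574.94943121 215.1858355  105.76831988]
time_s: 13.15
ee_pos: [575.1, 215.3, 107.2]
ee_rot: [180.0, 0.0, 43.7]
force: [-2.2, 0.7, -1.4]
gripper_width: 59.9
gripper_force: 30.0
   yaw 43.7 Tz -0.08 T [ 0.21  0.46 -0.08] F [-2.2  0.7 -1.4] gw 59.9 t 13.2
```

```bash
python3 -m crank '[{"dx":0,"dy":0,"dz":0.01,"yaw":0},{"dx":0,"dy":0,"dz":0.01,"yaw":0},{"dx":0,"dy":0,"dz":0.03,"yaw":0},{"dx":0,"dy":0,"dz":0.04,"yaw":0},{"dx":0,"dy":0,"dz":0.03,"yaw":0},{"dx":0,"dy":0,"dz":0,"yaw":0}]'; python3 chk.py 1 && python3 -m crank '[{"dx":-0.002,"dy":-0.04,"dz":0,"yaw":-0.5},{"dx":-0.002,"dy":-0.06,"dz":0,"yaw":-0.9},{"dx":-0.002,"dy":-0.06,"dz":0,"yaw":-1},{"dx":-0.002,"dy":-0.06,"dz":0,"yaw":-1},{"dx":-0.003,"dy":-0.06,"dz":0,"yaw":-1},{"dx":-0.002,"dy":-0.06,"dz":0,"yaw":-1},{"dx":-0.002,"dy":-0.06,"dz":0,"yaw":-1},{"dx":-0.003,"dy":-0.06,"dz":0,"yaw":-1},{"dx":-0.002,"dy":-0.06,"dz":0,"yaw":-0.6},{"dx":0,"dy":-0.023,"dz":0,"yaw":-0.4}]' && python3 -m crank '[{"dx":0,"dy":0,"dz":0,"yaw":0},{"dx":0,"dy":0,"dz":0,"yaw":0}]'; python3 chk.py 1; python3 -c "
from h import *
s=save('scene','scene3.png');t=save('top','top3.png')
a=cv2.resize(s[120:300,150:330,::-1],(400,400),interpolation=cv2.INTER_CUBIC)
b=cv2.resize(t[120:260,330:470,::-1],(400,400),interpolation=cv2.INTER_CUBIC)
cv2.imwrite('pics/crop3.png',np.hstack([a,b]))"
```

```text
time_s: 13.9
ee_pos: [576.7, 216.0, 205.7]
ee_rot: [179.8, -0.3, 43.7]
force: [-0.1, 0.2, -3.5]
gripper_width: 59.5
gripper_force: 30.0
   yaw 43.7 Tz -0.03 T [-0.03 -0.01 -0.03] F [-0.1  0.2 -3.5] gw 59.5 t 13.9
time_s: 15.15
ee_pos: [558.2, -221.2, 201.5]
ee_rot: [180.0, 0.1, 1.5]
force: [-0.7, 0.5, -2.2]
gripper_width: 60.2
gripper_force: 30.0
time_s: 15.4
ee_pos: [558.9, -217.4, 202.4]
ee_rot: [-179.9, 0.0, 1.8]
force: [-0.2, -0.2, -2.4]
gripper_width: 59.9
gripper_force: 30.0
   yaw 1.8 Tz 0.03 T [0.04 0.01 0.03] F [-0.2 -0.2 -2.4] gw 59.9 t 15.4
```

View pics/crop3.png

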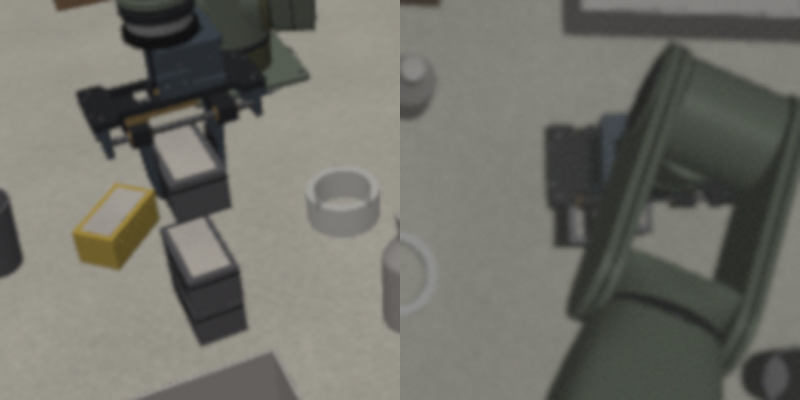

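Scene crop: the cassette hangs level in the grip (patch about scene 235,190) above the column (patch about 240,232). Now for the offset between the two patches, taken over their near halves.

```bash
cat >> h.py <<'E'
def near(im,seed,z,tol,x0=None,s=8,r=28,n="scene"):
    """midline of pale patch by world-x slices (bins from the near, +x end)"""
    u,v=seed; c=cv2.resize(im[v-r:v+r,u-r:u+r],None,fx=s,fy=s,interpolation=cv2.INTER_CUBIC)
    g=cv2.GaussianBlur(cv2.cvtColor(c,cv2.COLOR_BGR2GRAY),(0,0),3).astype(float)
    lo=np.median(g[r*s-16:r*s+16,r*s-16:r*s+16])-tol
    b=cv2.morphologyEx((g>lo).astype(np.uint8),cv2.MORPH_OPEN,np.ones((9,9)))
    _,l=cv2.connectedComponents(b); ys,xs=np.nonzero(l==l[r*s,r*s])
    P=px2w(n,np.c_[(xs+.5)/s-.5+u-r,(ys+.5)/s-.5+v-r],z)[:,:2]
    xe=np.percentile(P[:,0],99.5); out=[]
    for a in range(10,80,6):
        q=P[(P[:,0]<xe-a)&(P[:,0]>xe-a-6),1]
        if len(q)>20: out.append((round(a+3),round(q.min(),1),round(q.max(),1),round((q.min()+q.max())/2,1)))
    o=np.array(out); return xe.round(1),o
E
python3 - <<'E'
from h import *
s=cv2.imread("pics/scene3.png")
for nm,sd,z in(("held",(235,190),233),("col",(240,232),100)):
  for tol in(12,18):
    xe,o=near(s,sd,z,tol); w=o[:,2]-o[:,1]; k=abs(w-np.median(w))<3
    p=np.polyfit(-o[k,0],o[k,3],1); print(nm,tol,"xe",xe,"w",w.round(0),"yaw",np.degrees(np.arctan(p[0])).round(2),"mid@45",np.polyval(p,-45).round(1))
E
```

```text
held 12 xe 600.7 w [40. 40. 40. 40. 40. 40. 39. 39. 39. 39. 38. 37.] yaw 1.0 mid@45 -216.0
held 18 xe 601.7 w [42. 41. 42. 42. 42. 41. 41. 41. 41. 40. 40. 39.] yaw 1.03 mid@45 -215.9
col 12 xe 600.5 w [40. 40. 40. 40. 40. 40. 39. 39. 39. 39. 39. 39.] yaw 2.06 mid@45 -217.9
col 18 xe 601.4 w [42. 41. 41. 41. 41. 41. 41. 40. 41. 41. 41. 40.] yaw 2.11 mid@45 -217.9
```

```bash
python3 -m crank '[{"dx":0,"dy":-0.0025,"dz":-0.03,"yaw":0.2},{"dx":0,"dy":0,"dz":-0.03,"yaw":0},{"dx":0,"dy":0,"dz":-0.025,"yaw":0},{"dx":0,"dy":0,"dz":0,"yaw":0},{"dx":0,"dy":0,"dz":0,"yaw":0}]'; python3 chk.py 1; python3 - <<'E'
from h import *
s=save("scene","scene4.png")[:,:,::-1].copy(); t=save("top","top4.png")
z=telemetry.state()["ee_pos"][2]-19+50
u,v=w2px("scene",[558,-219,z])[0].round().astype(int); print(z,u,v)
for tol in(12,18):
    xe,o=near(s,(u,v),z,tol); w=o[:,2]-o[:,1]; k=abs(w-np.median(w))<3
    p=np.polyfit(-o[k,0],o[k,3],1); print(tol,"xe",xe,"w",w.round(0),"yaw",np.degrees(np.arctan(p[0])).round(2),"mid@45",np.polyval(p,-45).round(1))
cv2.imwrite("pics/crop4.png",cv2.resize(s[170:290,190:290],(500,600),interpolation=cv2.INTER_CUBIC))
E
```

```text
time_s: 16.12
ee_pos: [559.7, -220.3, 135.7]
ee_rot: [180.0, -0.1, 2.8]
force: [-0.3, -0.2, -1.7]
gripper_width: 59.6
gripper_force: 30.0
   yaw 2.8 Tz -0.01 T [ 0.04 -0.01 -0.01] F [-0.3 -0.2 -1.7] gw 59.6 t 16.1
167.06259930505558 235 210
12 xe 602.7 w [41. 41. 41. 41. 41. 40. 40. 40. 39. 38. 36.] yaw 2.32 mid@45 -219.0
18 xe 603.5 w [42. 42. 42. 42. 42. 42. 41. 41. 40. 40. 38.] yaw 2.35 mid@45 -218.9
```

View pics/crop4.png

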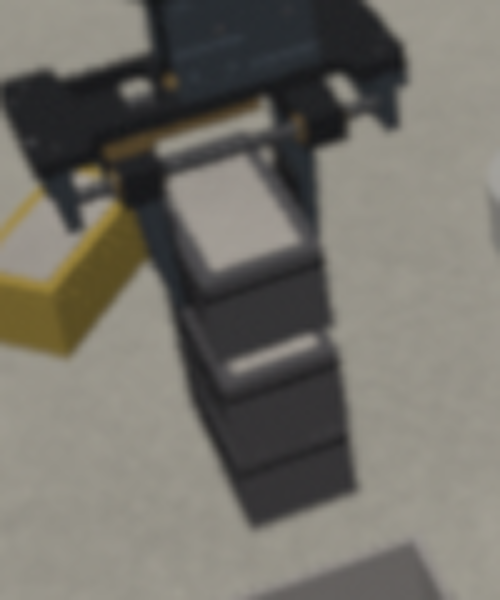

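The gap is about 15 mm and the sides line up. I'll shift y +0.8 and lower with force checks.

```bash
cat > fz.py <<'E'
import sys
from h import *
s=telemetry.state(); print(s['ee_pos'].round(1),s['force'].round(1),s['torque'].round(2),round(s['time_s'],1)); sys.exit(int(s['force'][2]>2))
E
python3 -m crank '[{"dx":0,"dy":0.001,"dz":-0.006,"yaw":0},{"dx":0,"dy":0,"dz":-0.006,"yaw":0},{"dx":0,"dy":0,"dz":0,"yaw":0},{"dx":0,"dy":0,"dz":0,"yaw":0}]' >/dev/null; python3 fz.py &&
python3 -m crank '[{"dx":0,"dy":0,"dz":-0.0015,"yaw":0},{"dx":0,"dy":0,"dz":0,"yaw":0}]' >/dev/null; python3 fz.py &&
python3 -m crank '[{"dx":0,"dy":0,"dz":-0.0015,"yaw":0},{"dx":0,"dy":0,"dz":0,"yaw":0}]' >/dev/null; python3 fz.py
python3 - <<'E'
from h import *
s=save("scene","scene5.png")[:,:,::-1].copy()
z=154
u,v=w2px("scene",[558,-219,z])[0].round().astype(int)
for tol in(12,18):
    xe,o=near(s,(u,v),z,tol); w=o[:,2]-o[:,1]; k=abs(w-np.median(w))<3
    p=np.polyfit(-o[k,0],o[k,3],1); print(tol,"xe",xe,"yaw",np.degrees(np.arctan(p[0])).round(2),"mid@45",np.polyval(p,-45).round(1))
cv2.imwrite("pics/crop5.png",cv2.resize(s[170:290,190:290],(500,600),interpolation=cv2.INTER_CUBIC))
E
```

```text
[ 559.  -219.9  125.1] [-1.   0.3 -2.5] [0.04 0.02 0.01] 16.7
[ 559.  -219.9  123.9] [ 0.1  0.4 -2.5] [0.03 0.06 0.  ] 17.0
[ 558.9 -219.9  122.7] [ 0.8 -0.3 -2.7] [0.03 0.02 0.02] 17.2
12 xe 602.2 yaw 2.3 mid@45 -218.7
18 xe 603.0 yaw 2.02 mid@45 -218.5
```

View pics/crop5.png

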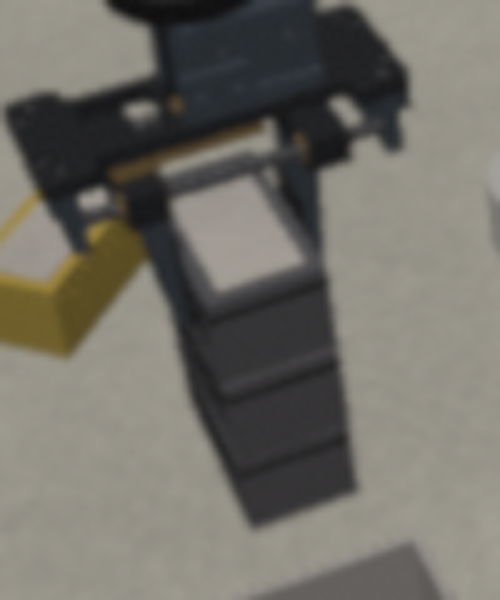

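A gap of about 3 mm remains and the edges line up. Small correction (x -1, y +0.6), then touch down in small steps.

```bash
python3 -m crank '[{"dx":-0.0012,"dy":0.0008,"dz":-0.001,"yaw":0},{"dx":0,"dy":0,"dz":0,"yaw":0}]' >/dev/null; python3 fz.py &&
python3 -m crank '[{"dx":0,"dy":0,"dz":-0.001,"yaw":0},{"dx":0,"dy":0,"dz":0,"yaw":0}]' >/dev/null && python3 fz.py &&
python3 -m crank '[{"dx":0,"dy":0,"dz":-0.001,"yaw":0},{"dx":0,"dy":0,"dz":0,"yaw":0}]' >/dev/null && python3 fz.py &&
python3 -m crank '[{"dx":0,"dy":0,"dz":-0.001,"yaw":0},{"dx":0,"dy":0,"dz":0,"yaw":0}]' >/dev/null && python3 fz.py &&
python3 -m crank '[{"dx":0,"dy":0,"dz":-0.001,"yaw":0},{"dx":0,"dy":0,"dz":0,"yaw":0}]' >/dev/null && python3 fz.py &&
python3 -m crank '[{"dx":0,"dy":0,"dz":-0.001,"yaw":0},{"dx":0,"dy":0,"dz":0,"yaw":0}]' >/dev/null && python3 fz.py
python3 - <<'E'
from h import *
s=save("scene","scene6.png")[:,:,::-1].copy()
z=150
u,v=w2px("scene",[558,-219,z])[0].round().astype(int)
for tol in(12,18):
    xe,o=near(s,(u,v),z,tol); w=o[:,2]-o[:,1]; k=abs(w-np.median(w))<3
    p=np.polyfit(-o[k,0],o[k,3],1); print(tol,"xe",xe,"yaw",np.degrees(np.arctan(p[0])).round(2),"mid@45",np.polyval(p,-45).round(1))
E
```

```text
[ 557.8 -219.1  121.9] [-1.7 -1.1 -2.5] [-0.    0.02  0.04] 17.5
[ 558.  -219.3  121.1] [ 0.4  0.3 -2.2] [-0.05  0.01 -0.02] 17.8
[ 558.  -219.2  120.3] [-0.5 -0.5 -2.3] [0.03 0.03 0.03] 18.0
[ 558.  -219.2  119.5] [-0.   0.7 -2. ] [ 0.04  0.04 -0.03] 18.3
[ 558.  -219.3  119.4] [-2.2  0.3  2.5] [0.1  0.15 0.08] 18.5
12 xe 600.2 yaw 2.15 mid@45 -217.9
18 xe 601.1 yaw 2.09 mid@45 -217.8
```

Contact at +2.5 N, and the pose matches the column within about 0.3 mm and 0.1°. Release and rise.

```bash
python3 -m crank '[{"dx":0,"dy":0,"dz":0,"yaw":0},{"dx":0,"dy":0,"dz":0,"yaw":0},{"dx":0,"dy":0,"dz":0,"yaw":0},{"dx":0,"dy":0,"dz":0,"yaw":0},{"dx":0,"dy":0,"dz":0,"yaw":0}]' 1 && python3 -m crank '[{"dx":0,"dy":0,"dz":0.01,"yaw":0},{"dx":0,"dy":0,"dz":0.03,"yaw":0},{"dx":0,"dy":0,"dz":0.06,"yaw":0},{"dx":0,"dy":0,"dz":0.06,"yaw":0},{"dx":-0.06,"dy":0,"dz":0.03,"yaw":0},{"dx":-0.06,"dy":0,"dz":0,"yaw":0},{"dx":-0.06,"dy":0,"dz":0,"yaw":0},{"dx":-0.06,"dy":0,"dz":0,"yaw":0},{"dx":0,"dy":0,"dz":0,"yaw":0}]'; python3 - <<'E'
from h import *
s=save("scene","scene7.png")[:,:,::-1].copy(); t=save("top","top7.png")[:,:,::-1].copy()
for n,im in(("scene",s),("top",t)):
  u,v=w2px(n,[558,-219,150])[0].round().astype(int); print(n,patch(n,im,(u,v),150))
xe,o=near(s,tuple(w2px("scene",[558,-219,150])[0].round().astype(int)),150,18);p=np.polyfit(-o[:,0],o[:,3],1);print(xe,np.degrees(p[0]),np.polyval(p,-45))
cv2.imwrite("pics/final.png",np.hstack([s[100:400,100:450],t[20:320,180:530]]))
E
```

```text
time_s: 19.2
ee_pos: [558.0, -219.3, 118.7]
ee_rot: [180.0, 0.0, 2.7]
force: [-0.1, 0.5, -0.4]
gripper_width: 90.9
gripper_force: 0.0
time_s: 20.32
ee_pos: [363.5, -218.9, 271.8]
ee_rot: [179.9, -0.0, 2.6]
force: [0.1, -0.8, -0.1]
gripper_width: 91.2
gripper_force: 0.0
scene (array([ 556.6, -218.1]), 3.1, array([89.4, 41.3]), array([ 558.5, -218. ], dtype=float32))
top (array([ 558.1, -220.1]), 2.9, array([92.9, 43.4]), array([ 558.2, -220.1], dtype=float32))
601.1 2.500847252639811 -217.94801864801855
```

View pics/final.png

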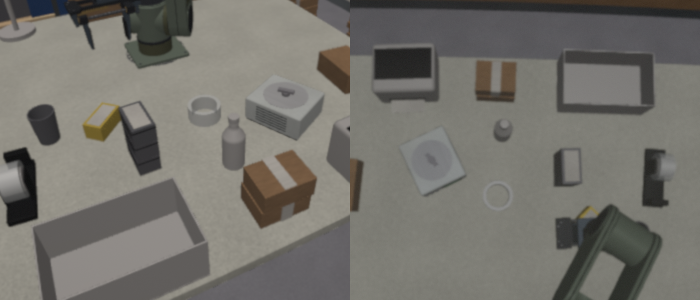

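The column stands three high (scene crop ~140,135; top crop ~569,167). The third is within about 0.5 mm and 1° of the one below it, the monitor is bare, and the bystanders are in place.

```bash
python3 -c "
from workcell import ticket
print(ticket.job_done())"
```

```text
the job is handed in; nothing more can be done
None
```

I turned the cassette about 75° to its stop (peak about 0.7 N m), lifted it off and set it third on the column, within about 0.5 mm and 1° of the one below; nothing else looks moved, and I handed the job in at about 20 s.

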